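Feel the end float of a twin hand mill's shafts and tag the worn one

ROBOT

A 6-joint arm with a two-finger parallel gripper is mounted at the origin on the work surface. World frame = base frame: x ahead of the robot, y to its left, z up, the work surface at z = 0. Lengths are in m, angles in rad, forces in N, time in s.
With the tool pointing down it reaches from about 0.4 to 0.825 m from the base axis. Payload 7 kg.
Tool frame: the origin (TCP) lies at the centre of the arm's flange, where the gripper is bolted on; the fingertips stand 178 mm ahead of it and the grasp point (between the pads) lies arm.tcp_to_grasp ahead of it (arm.tcp_to_grasp is the distance from the TCP to the grasp point, in m); z points along the fingers, y is the direction in which the jaws open and shut (so a half turn about z gives the same grasp; the last joint's range is limited). The gripper opens to 88 mm and grips with 3 to 60 N. Pads are 19 mm wide; open, the fingers measure 130 mm over their backs; the gripper's body (78 mm by 193 mm) begins 47 mm behind the grasp point.
Start: joints at [-0.867, 0.359, 0.012, 0, -1.224, -0.288], TCP at [0.273, -0.617, 0.405] pointing down, gripper open.
Joint ranges: [-3.07, 3.07], [-1.43, 2.12], [-1.02, 1.25], [-3.03, 1.67], [-3.05, -0], [-3.03, 3.03]. Speed limits (rad/s): [2.39, 2.39, 3.01, 3.14, 3.14, 3.14].

INTERFACE

Orientations are given as [roll, pitch, yaw] about the fixed x, y, z axes, in that order (R = Rz(yaw) Ry(pitch) Rx(roll)).
In Python, from station import arm gives the robot as it stands.
- The arm moves only by the tool move_arm, never from a script. Its argument "deltas" is a list of rows, each a list of 6 numbers: the shift along the world's x, y, z in mm, then the turn, a rotation vector about the world's x, y, z in degrees. In form: [[tx, ty, tz, ax, ay, az], ...]. A call has exactly 5 rows; each row shifts and turns the commanded pose from where the row before left it; what a row does not reach is not made up. A row lasts 1/12 s, in which the tool goes at most 41.7 mm and 7.16 degrees, less where a joint would pass 70% of its speed; a pose out of reach is approached as far as the arm can. A call with a gripper value outside its range is refused whole. "claw" is the closure in counts, from 0 (fully open) to 255 (shut), set as the call begins (left out, the last holds). The fingers move at their own pace and stop on an object; "squeeze" is the grip in N (left out, the last holds). Time passes only in rows, so rows that do not move let the fingers close, or fill a call up. It gives the time, the measured TCP pose, the force and the opening at its end, in the units of the state.
- arm.get_state(): the state, without advancing time (a new reading comes with each control period).
- arm.grab_frame(name): name is "scene" or "top" or "wrist"; returns the picture (400x640x3 uint8, red, green, blue); there is no depth.
- arm.calibration(name): a dict with "intrinsics" (3x3 intrinsics, pixels), "T" (4x4, takes a point from camera to world coordinates); the wrist camera has in their place "mount" (4x4, takes a point from camera to tool coordinates, whose origin is the TCP and whose axes are the flange's). Camera axes: x right, y up, looking along -z (the intrinsics and any distortion apply to the point x, -y, -z); pixel columns grow to the right and rows downward; lengths in m; the calibration is good to about 2 mm. A picture is of the moment at which its call begins: read the wrist's pose just before it. calibration takes no time and is no camera call.
- arm.job_done(): hands the job in, once; it reports no verdict.
Trained networks look in the newest picture that a camera, given by its name, has taken for a name from the list of things; names that differ only in an ending like _2 or _b are one class to them, and where a whole thing is asked for, a point or a joint stands for the part that bears it (a point fixed in the world has none). Each returns a list of dicts, best first, with "score" (0 to 1); they miss things now and then, are a little off and sometimes report something else, mostly with a low value. They report only what shows in the picture. A call takes as long as a camera call. They do not tell look-alikes from the thing itself.
- arm.spot_in(thing, camera): "xy" ([column, row] in pixels, amid what is visible of it).
- arm.masks_of(thing, camera): "pixels" (400x640 bool, what is visible of it) and "xy" ([column, row] in pixels, amid what is visible of it).
- arm.spot_point(thing, camera): "xy" ([column, row] in pixels: a listed point, or the origin of a listed thing).
The state is a dict: "t": time; "q": joint angles; "qd": joint speeds; "joint_efforts": joint torques, N m; "eef_pos": TCP position; "ee_rot": TCP orientation; "force": force on the tool from outside, world axes, zero at the start; "moment": the same for the moment, N m; "width": finger opening in m.
Only numpy, scipy, OpenCV 4.12 (cv2) and the standard library are available. Lean on these libraries where they do the work, as an engineer would, in place of code of your own. Each camera call takes 0.05 s, during which the arm holds its last target. There are 200 camera calls.

TASK

One of the two heads of the hand mill has a worn thrust washer, so its shaft has much more end float than the other. Starting with the left head, then the right, take the shaft's wooden knob and push it in until it comes up firmly against its stop, then pull it out until it stops again, gently (never more than about 20 N against a stop), and leave both shafts pulled out. Then put the loose brass bush over the dark steel pin in front of the head with the larger float, flat down on the board, let go, and leave the jar, torch and bowl undisturbed.

Things in the scene. Friction and masses are not known exactly. Their poses are not given: they have to be found in the camera images.
- mill: twin hand mill, fixed: wooden board 380 (x) x 340 (y) x 22 mm, two identical green casings, left at y +85, right at y -85 mm. Origin: centre of the board's underside; x points from knobs to casings (away from the robot), y left, z up. Casings: x 0 to 110, up to z 127 mm; bearing bosses (radius 21) reach to x -16; steel hoppers (radius 50) centred at x 65, up to z 197 mm
- shaft_left (a joint): how far the left shaft is drawn out, m: about 0 on its inner stop, growing as it is pulled along the mill's -x (to the robot). The hidden outer stop varies: a sound head stops at 0.004 to 0.007, the worn one at 0.012 to 0.015; which head is worn changes. Starts between the stops, at 0.0015 to 0.003. About 2 N of friction; it stays where left and does not turn. Stops are firm, rigid steel
- shaft_right (a joint): the same for the right head's shaft
- knob_left (a point): centre of the left shaft's dark wooden knob: a cylinder of diameter 36 and length 30 mm, lying along the mill's x, 95 mm above the worktop, 65 mm in front of (-x of) the mill's origin at joint value 0; it moves with the shaft. The bare steel shaft behind it has diameter 16 mm
- knob_right (a point): centre of the right shaft's knob, as the left one
- pin_left (a point): foot of the left head's upright dark steel pin, at the board's top face (z 22 mm): pin of diameter 12, 43 mm tall, 175 mm in front of the mill's origin, straight in front of the left knob
- pin_right (a point): foot of the right head's pin, as the left one
- bush: loose brass bush standing on the worktop: outer diameter 40, hole 22, height 26 mm, about 90 g. Origin: centre of its underside, z up along its hole
- jar: bystander: amber glass jar with a red cap, diameter 64, height 100 mm; origin at the centre of its underside
- torch: bystander: dark metal torch standing on its head, diameter 44, height 125 mm; origin at the centre of its underside
- bowl: bystander: blue ceramic bowl, diameter 130, height 50 mm; origin at the centre of its underside
Not all that is in view belongs to the job. Of the things shaped like the bush, the brass one is meant.

How it is judged:
On the way, in this order (a step that is already met when the one before it is completed fails the run):
1. the left shaft is pushed in and pressed on its inner stop (over 3 N) (contact force between collar_left and anything else above 3 N and value of joint shaft_left below 0.001 m), for 0.03 s.
2. the left shaft is pulled out and drawn against its outer stop (over 3 N) (contact force between collar_left and anything else above 3 N and value of joint shaft_left above 0.003 m), for 0.03 s.
3. the right shaft is pushed in and pressed on its inner stop (over 3 N) (contact force between collar_right and anything else above 3 N and value of joint shaft_right below 0.001 m), for 0.03 s.
4. the right shaft is pulled out and drawn against its outer stop (over 3 N) (contact force between collar_right and anything else above 3 N and value of joint shaft_right above 0.003 m), for 0.03 s.
5. the bush is down over the pin of the head with the larger float (((value of joint shaft_left above 0.009 m and (horizontal distance between bush and pin_left below 0.008 m and z of bush in the frame of pin_left below 0.004 m and angle between bush's own z axis and vertical below 0.1 rad)) or (value of joint shaft_right above 0.009 m and (horizontal distance between bush and pin_right below 0.008 m and z of bush in the frame of pin_right below 0.004 m and angle between bush's own z axis and vertical below 0.1 rad)))), for 0.2 s.
At the end, for the whole second after the job is handed in: the brass bush lies flat over the pin in front of the head with the larger float (centre within 8 mm of the pin, underside within 4 mm of the board, tilt under 0.1 rad), at rest; both shafts are left pulled out (the worn one beyond 9 mm, the sound one beyond 3 mm) (((value of joint shaft_left above 0.009 m and (horizontal distance between bush and pin_left below 0.008 m and z of bush in the frame of pin_left below 0.004 m and angle between bush's own z axis and vertical below 0.1 rad)) or (value of joint shaft_right above 0.009 m and (horizontal distance between bush and pin_right below 0.008 m and z of bush in the frame of pin_right below 0.004 m and angle between bush's own z axis and vertical below 0.1 rad))) and value of joint each of shaft_left, shaft_right above 0.003 m and linear speed of bush below 0.02 m/s); the robot touches nothing.
It fails at once if the left shaft is forced against a stop with more than 25 N (contact force between collar_left and anything else above 25 N).
It fails at once if the right shaft is forced against a stop with more than 25 N (contact force between collar_right and anything else above 25 N).
It fails at once if the jar is moved more than 20 mm or tipped (distance of jar from where it was at the start of the episode above 0.02 m or angle between jar's own z axis and vertical above 0.3 rad).
It fails at once if the torch is moved more than 20 mm or tipped (distance of torch from where it was at the start of the episode above 0.02 m or angle between torch's own z axis and vertical above 0.3 rad).
It fails at once if the bowl is moved more than 20 mm or tipped (distance of bowl from where it was at the start of the episode above 0.02 m or angle between bowl's own z axis and vertical above 0.3 rad).
It also fails if it takes over 72 s, if anything falls off the work surface, if the arm or the gripper's body presses on something with over 40 N, if the wrist force passes 120 N, or if a joint passes its speed limit or range.

## Working session

There is one attempt and no reset: what is moved stays moved. The work goes in short steps, Python scripts to look and compute and a tool call to move; the robot and the scene stay as the last step left them, time stands still between calls to the robot, and variables do not carry over. Pictures are saved under pics/ and viewed, about 8 in all and at most 12, crops included, and the job is handed in when it is done.

Besides the shell and the picture viewer there is one more tool, called after "Emit:" as name([rows], argument=value, ...), one row to a line, values as JSON. move_arm: Moves the arm, as the interface text tells. Its arguments: {"type":"object","properties":{"deltas":{"type":"array","items":{"type":"array","items":{"type":"number"}}},"claw":{"type":"number"},"squeeze":{"type":"number"}},"required":["deltas"]}

```bash
mkdir -p pics; ls; cat > h.py <<'E'
from station import arm
import numpy as np, cv2
from scipy.spatial.transform import Rotation as Ro
def save(img,name): cv2.imwrite('pics/'+name,cv2.cvtColor(img,cv2.COLOR_RGB2BGR))
def Tw(cam,st=None):
    c=arm.calibration(cam)
    K=np.array(c['intrinsics'])
    if 'T' in c: return K,np.array(c['T']),c
    st=st or arm.get_state(); T=np.eye(4); T[:3,:3]=Ro.from_euler('xyz',st['ee_rot']).as_matrix(); T[:3,3]=st['eef_pos']
    return K,T@np.array(c['mount']),c
def ray(KT,xy):
    K,T,c=KT; d=c.get('distortion')
    p=cv2.undistortPoints(np.array([[xy]],float),K,None if d is None else np.array(d,float))[0,0]
    v=T[:3,:3]@np.array([p[0],-p[1],-1]); return T[:3,3],v/np.linalg.norm(v)
def onz(KT,xy,z):
    o,v=ray(KT,xy); return o+v*(z-o[2])/v[2]
def tri(rs):
    A=sum(np.eye(3)-np.outer(v,v) for o,v in rs); b=sum((np.eye(3)-np.outer(v,v))@o for o,v in rs)
    p=np.linalg.solve(A,b); return p,[round(1000*np.linalg.norm(np.cross(p-o,v)),1) for o,v in rs]
def proj(KT,P):
    K,T,c=KT; p=np.linalg.inv(T)@np.append(P,1); q=K@np.array([p[0],-p[1],-p[2]]); return q[:2]/q[2]
E
python3 - <<'E'
from h import *
np.set_printoptions(precision=3,suppress=True)
print(arm.tcp_to_grasp, arm.get_state())
kts={}
im=[]
for cam in ['scene','top']:
    im.append(arm.grab_frame(cam)); kts[cam]=Tw(cam); print(cam,{k:v for k,v in kts[cam][2].items()})
save(np.vstack(im),'a.png')
for t in ['knob_left','knob_right','pin_left','pin_right','bush','jar','torch','bowl','mill']:
    d={}
    for cam in ['scene','top']:
        d[cam]=arm.spot_point(t,cam)
        print(t,cam,[(np.round(x['xy'],1).tolist(),round(x['score'],2)) for x in d[cam]][:4])
    if d['scene'] and d['top']:
        print('   ',*tri([ray(kts[c],d[c][0]['xy']) for c in d]))
E
```

```text
pics
0.1593 {'t': 0.0, 'q': array([-0.867,  0.359,  0.011, -0.   , -1.224, -0.288]), 'qd': array([ 0.001, -0.001, -0.   ,  0.001, -0.002,  0.001]), 'joint_efforts': array([ -0.   , -58.271,  29.304,   6.997,   0.007,  -0.   ]), 'eef_pos': array([ 0.273, -0.617,  0.404]), 'ee_rot': array([ 3.14 , -0.   , -2.726]), 'force': array([0.288, 0.239, 0.47 ]), 'moment': array([0.062, 0.052, 0.048]), 'width': 0.08743560082289542}
scene {'intrinsics': array([[460.318,   0.   , 321.759],
       [  0.   , 460.318, 200.288],
       [  0.   ,   0.   ,   1.   ]]), 'T': array([[ 0.727, -0.399,  0.559,  1.211],
       [ 0.686,  0.433, -0.584, -0.7  ],
       [-0.009,  0.809,  0.588,  0.803],
       [ 0.   ,  0.   ,  0.   ,  1.   ]])}
top {'intrinsics': array([[426.556,   0.   , 318.848],
       [  0.   , 426.556, 201.148],
       [  0.   ,   0.   ,   1.   ]]), 'T': array([[-0.026,  0.992, -0.124,  0.386],
       [-1.   , -0.026,  0.006, -0.006],
       [ 0.002,  0.124,  0.992,  1.441],
       [ 0.   ,  0.   ,  0.   ,  1.   ]])}
knob_left scene [([351.0, 200.0], 0.73)]
knob_left top [([210.2, 227.7], 0
[... 741 characters left out ...]
54.5], 0.58), ([441.4, 232.7], 0.56), ([410.6, 247.8], 0.5)]
    [ 0.516 -0.341  0.016] [np.float64(81.4), np.float64(81.4)]
jar scene [([384.7, 172.7], 0.66)]
jar top [([206.7, 229.4], 0.77), ([321.2, 172.2], 0.74)]
    [ 0.479  0.37  -0.017] [np.float64(1.8), np.float64(1.8)]
torch scene [([425.9, 179.8], 0.68)]
torch top [([194.7, 192.2], 0.66)]
    [ 0.609  0.41  -0.007] [np.float64(0.0), np.float64(0.0)]
bowl scene [([193.0, 348.6], 0.96)]
bowl top [([450.3, 187.2], 0.74), ([208.7, 226.6], 0.22)]
    [ 0.605 -0.462 -0.003] [np.float64(4.2), np.float64(4.2)]
mill scene [([346.6, 254.8], 0.61)]
mill top [([323.0, 171.9], 0.97)]
    [ 0.663 -0.033  0.006] [np.float64(3.2), np.float64(3.2)]
```

View pics/a.png

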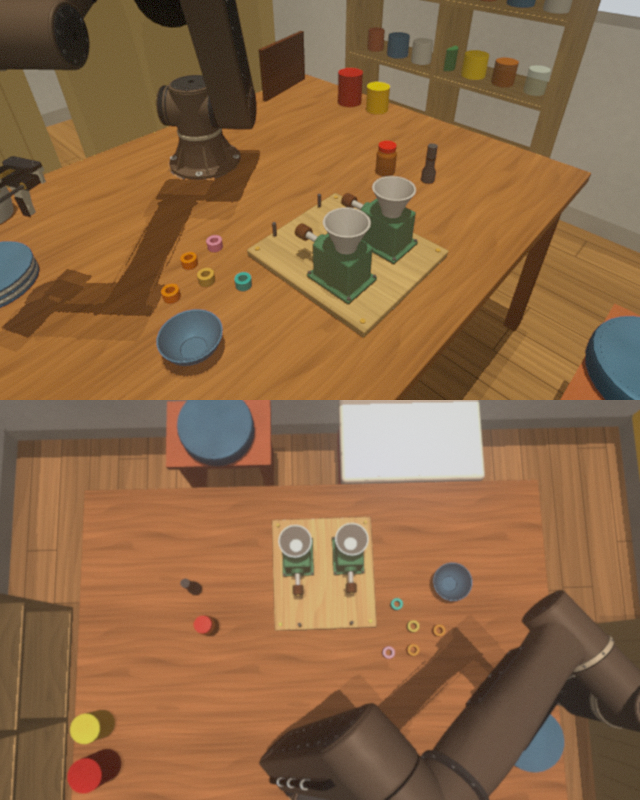

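Look-alikes (scene pixels): pink (214,243), orange (189,260), yellow/brass (205,277), orange (170,293), teal (243,281). By the description, brass is the yellow one at (205,277), which is (413,226) in the top view. I'll fly over the rings for a close check and measure the mill on the way.

Emit:
move_arm([
  [12,28,1,0,0,-1.6],
  [12,28,1,0,0,-1.6],
  [12,28,1,0,0,-1.6],
  [12,28,1,0,0,-1.6],
  [12,28,1,0,0,-1.6],
], claw=0, squeeze=8)

```text
t: 1.42
eef_pos: [0.3329, -0.4762, 0.4097]
ee_rot: [-3.141, 0.0, -2.867]
force: [1.1, 0.7, -0.3]
width: 0.0876
```

Emit:
move_arm([
  [12,28,1,0,0,-1.6],
  [12,28,1,0,0,-1.6],
  [12,28,1,0,0,-1.6],
  [12,28,1,0,0,-1.6],
  [12,28,1,0,0,-1.6],
])

```text
t: 1.83
eef_pos: [0.3929, -0.3361, 0.415]
ee_rot: [-3.141, 0.0, -3.006]
force: [1.6, -0.5, 0.1]
width: 0.0876
```

Emit:
move_arm([
  [12,28,1,0,0,-1.6],
  [12,28,1,0,0,-1.6],
  [12,28,1,0,0,-1.6],
  [12,28,1,0,0,-1.6],
  [0,0,0,0,0,0],
])

```text
t: 2.25
eef_pos: [0.442, -0.2223, 0.4193]
ee_rot: [3.141, 0.002, -3.115]
force: [-0.3, 0.3, 0.3]
width: 0.0875
```

```bash
cat > look.py <<'E'
from h import *
import sys,pickle
np.set_printoptions(precision=4,suppress=True)
st=arm.get_state(); KT=Tw('wrist',st); im=arm.grab_frame('wrist'); n=sys.argv[1]; save(im,n+'.png')
print('t',round(st['t'],2),'pos',st['eef_pos'],'rot',st['ee_rot'],'cam',KT[1][:3,3])
D={}
for t in sys.argv[2:]:
    D[t]=[(np.array(x['xy']),x['score']) for x in arm.spot_point(t,'wrist')]
    print(t,[(np.round(x,1).tolist(),round(s,2),onz(KT,x,{'k':.095,'p':.022,'b':0}[t[0]] )[:2].round(4).tolist()) for x,s in D[t]][:6])
pickle.dump((KT,D),open(n+'.pkl','wb'))
E
python3 look.py w1 bush knob_left knob_right pin_left pin_right
```

```text
t 2.25 pos [ 0.442  -0.2223  0.4193] rot [ 3.1414  0.0019 -3.1154] cam [ 0.3659 -0.2242  0.4011]
bush [([247.1, 182.2], 0.83, [0.4669, -0.3218]), ([303.9, 121.6], 0.79, [0.383, -0.2438]), ([180.9, 168.8], 0.67, [0.4504, -0.412]), ([280.0, 234.6], 0.66, [0.5448, -0.2769]), ([242.4, 128.3], 0.6, [0.3937, -0.325])]
knob_left []
knob_right []
pin_left []
pin_right [([398.2, 205.8], 0.81, [0.4886, -0.1145])]
```

View pics/w1.png

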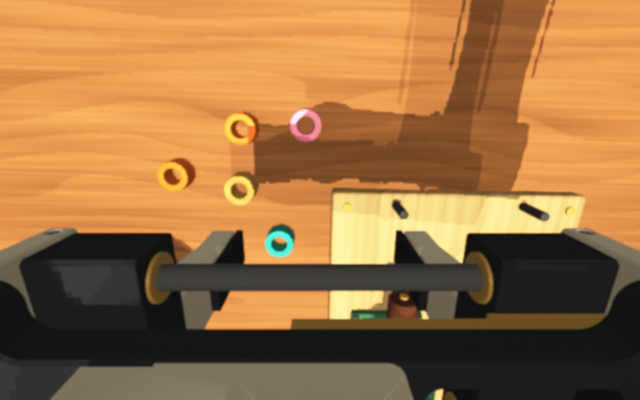

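The yellow brass ring is at (240,189), with its base at world ≈(0.467,-0.322). The orange ones (240,128) and (174,175), the pink (306,125) and the teal (279,241) are decoys. The knobs are hidden behind the gripper, so I'll move over the mill.

Emit:
move_arm([
  [21,25,2,0,0,-0.2],
  [21,25,2,0,0,-0.2],
  [21,25,2,0,0,-0.2],
  [21,25,2,0,0,-0.2],
  [21,25,2,0,0,-0.2],
])

```text
t: 2.97
eef_pos: [0.5462, -0.1004, 0.4288]
ee_rot: [-3.142, 0.0, -3.136]
force: [0.4, -0.6, 0.0]
width: 0.0879
```

Emit:
move_arm([
  [22,25,0,0,0,-0.2],
  [22,25,0,0,0,-0.2],
  [22,25,0,0,0,-0.2],
  [0,0,0,0,0,0],
  [0,0,0,0,0,0],
])

```text
t: 3.38
eef_pos: [0.6126, -0.0252, 0.4274]
ee_rot: [-3.141, -0.002, 3.139]
force: [-0.1, 0.4, -0.6]
width: 0.0877
```

```bash
python3 look.py w2 knob_left knob_right pin_left pin_right
```

```text
t 3.38 pos [ 0.6126 -0.0252  0.4274] rot [-3.1411 -0.0018  3.1389] cam [ 0.5363 -0.025   0.4096]
knob_left [([391.5, 165.5], 0.95, [0.594, 0.0522])]
knob_right [([233.5, 166.6], 0.98, [0.5949, -0.1174])]
pin_left [([383.3, 63.8], 0.76, [0.4835, 0.0521])]
pin_right [([243.6, 67.5], 0.57, [0.4872, -0.1165]), ([231.5, 168.3], 0.24, [0.6107, -0.1416])]
```

Emit:
move_arm([
  [0,-20,0,0,0,0],
  [0,-20,0,0,0,0],
  [0,-20,0,0,0,0],
  [0,0,0,0,0,0],
  [0,0,0,0,0,0],
])

```text
t: 4.05
eef_pos: [0.611, -0.0871, 0.4291]
ee_rot: [3.142, 0.001, 3.136]
force: [-0.4, -0.2, -0.3]
width: 0.0878
```

```bash
python3 look.py w3 knob_left knob_right pin_left pin_right; python3 - <<'E'
from h import *
import pickle
a=pickle.load(open('w2.pkl','rb'));b=pickle.load(open('w3.pkl','rb'))
for t in a[1]:
    if a[1][t] and b[1][t]: print(t,*tri([ray(k[0],k[1][t][0][0]) for k in (a,b)]))
E
python3 -c "
import cv2,numpy as np
cv2.imwrite('pics/w23.png',np.vstack([cv2.imread('pics/w%d.png'%i)[:300] for i in (2,3)]))"
```

```text
t 4.05 pos [ 0.611  -0.0871  0.4291] rot [3.1415 0.0006 3.1359] cam [ 0.5348 -0.0866  0.411 ]
knob_left [([447.0, 162.4], 0.61, [0.5907, 0.0504])]
knob_right [([291.3, 165.2], 0.88, [0.5929, -0.117]), ([294.6, 66.0], 0.62, [0.4942, -0.1106])]
pin_left [([432.2, 63.0], 0.76, [0.4824, 0.0501])]
pin_right [([292.4, 67.9], 0.57, [0.487, -0.1189])]
knob_left [0.59380264 0.05410286 0.08689186] [np.float64(1.7), np.float64(1.7)]
knob_right [ 0.59357595 -0.11683606  0.09663694] [np.float64(1.0), np.float64(1.0)]
pin_left [0.48111422 0.05480214 0.00839584] [np.float64(0.5), np.float64(0.5)]
pin_right [ 0.48513947 -0.12020716  0.00637941] [np.float64(0.1), np.float64(0.1)]
```

View pics/w23.png

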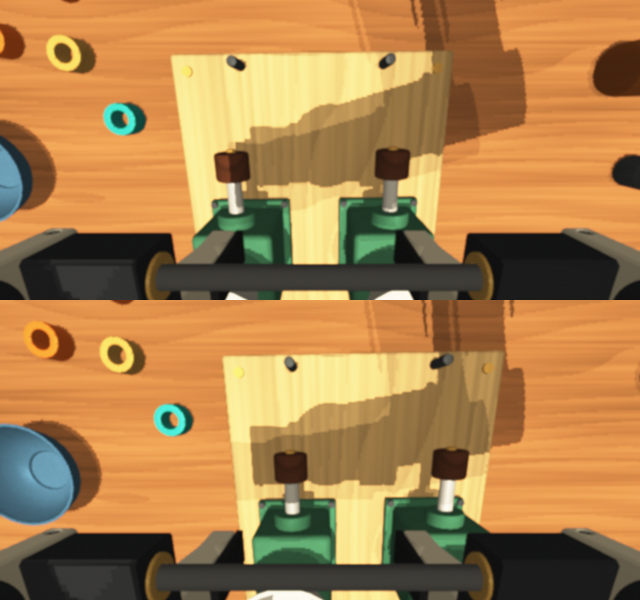

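Both knobs are clear: left at (391,165) and right at (233,166) in the upper view, giving world ≈(0.594, 0.052, 0.093) and (0.594, -0.117, 0.096). Next I'll go over the left knob and grasp it.

Emit:
move_arm([
  [-4,34,0,0,0,0],
  [-4,34,0,0,0,0],
  [-4,34,0,0,0,0],
  [-5,36,0,0,0,0],
  [0,0,-25,0,0,0],
])

```text
t: 4.72
eef_pos: [0.5953, 0.0578, 0.4083]
ee_rot: [3.139, 0.009, -3.14]
force: [2.1, 0.1, 0.0]
width: 0.0876
```

Emit:
move_arm([
  [0,0,-30,0,0,0],
  [0,0,-30,0,0,0],
  [0,0,-30,0,0,0],
  [0,0,-30,0,0,0],
  [0,0,-15,0,0,0],
])

```text
t: 5.13
eef_pos: [0.5933, 0.0529, 0.2651]
ee_rot: [-3.141, -0.004, 3.139]
force: [0.1, -0.8, -0.1]
width: 0.0875
```

Emit:
move_arm([
  [0,0,-14,0,0,0],
  [0,0,0,0,0,0],
  [0,0,0,0,0,0],
  [0,0,0,0,0,0],
  [0,0,0,0,0,0],
], claw=255, squeeze=10)

```text
t: 5.55
eef_pos: [0.5951, 0.0529, 0.256]
ee_rot: [3.141, 0.002, 3.139]
force: [0.1, -0.8, -0.2]
width: 0.0599
```

Emit:
move_arm([
  [0,0,0,0,0,0],
  [0,0,0,0,0,0],
  [0,0,0,0,0,0],
  [0,0,0,0,0,0],
  [0,0,0,0,0,0],
])

```text
t: 5.97
eef_pos: [0.5947, 0.0524, 0.2551]
ee_rot: [-3.142, 0.001, 3.139]
force: [0.1, -0.3, 3.2]
width: 0.0357
```

Gripped at 36 mm. Pushing in gently.

Emit:
move_arm([
  [0.4,0,0,0,0,0],
  [0.4,0,0,0,0,0],
  [0.4,0,0,0,0,0],
  [0.4,0,0,0,0,0],
  [0,0,0,0,0,0],
])

```text
t: 6.38
eef_pos: [0.5963, 0.0524, 0.2551]
ee_rot: [-3.141, 0.0, 3.139]
force: [-1.4, -0.9, 5.7]
width: 0.0355
```

Emit:
move_arm([
  [0.4,0,0,0,0,0],
  [0.3,0,0,0,0,0],
  [0.3,0,0,0,0,0],
  [0,0,0,0,0,0],
  [0,0,0,0,0,0],
])

```text
t: 6.8
eef_pos: [0.5973, 0.0525, 0.2551]
ee_rot: [-3.141, 0.0, 3.139]
force: [-1.5, -1.2, 5.2]
width: 0.0359
```

Emit:
move_arm([
  [0.3,0,0,0,0,0],
  [0.3,0,0,0,0,0],
  [0.2,0,0,0,0,0],
  [0,0,0,0,0,0],
  [0,0,0,0,0,0],
])

```text
t: 7.22
eef_pos: [0.5976, 0.0524, 0.2551]
ee_rot: [-3.141, -0.001, 3.139]
force: [-4.5, -0.2, 7.7]
width: 0.036
```

Emit:
move_arm([
  [0.3,0,0,0,0,0],
  [0.3,0,0,0,0,0],
  [0,0,0,0,0,0],
  [0,0,0,0,0,0],
  [0,0,0,0,0,0],
])

```text
t: 7.63
eef_pos: [0.5978, 0.0524, 0.255]
ee_rot: [-3.141, -0.002, 3.139]
force: [-6.4, 0.8, 9.1]
width: 0.0356
```

Emit:
move_arm([
  [0.3,0,0,0,0,0],
  [0.3,0,0,0,0,0],
  [0,0,0,0,0,0],
  [0,0,0,0,0,0],
  [0,0,0,0,0,0],
])

```text
t: 8.05
eef_pos: [0.598, 0.0524, 0.255]
ee_rot: [-3.141, -0.003, 3.139]
force: [-8.9, 1.1, 11.5]
width: 0.036
```

Firm on the inner stop at about 9 N. Now pulling out.

Emit:
move_arm([
  [-0.8,0,0,0,0,0],
  [-0.8,0,0,0,0,0],
  [-0.8,0,0,0,0,0],
  [-0.8,0,0,0,0,0],
  [-0.6,0,0,0,0,0],
])

```text
t: 8.47
eef_pos: [0.596, 0.0524, 0.2551]
ee_rot: [-3.142, 0.002, 3.139]
force: [2.3, -2.9, 5.0]
width: 0.0354
```

Emit:
move_arm([
  [-0.5,0,0,0,0,0],
  [-0.5,0,0,0,0,0],
  [-0.5,0,0,0,0,0],
  [0,0,0,0,0,0],
  [0,0,0,0,0,0],
])

```text
t: 8.88
eef_pos: [0.5942, 0.0524, 0.2551]
ee_rot: [-3.142, 0.001, 3.139]
force: [2.3, -3.2, 5.4]
width: 0.0355
```

Emit:
move_arm([
  [-0.5,0,0,0,0,0],
  [-0.5,0,0,0,0,0],
  [-0.5,0,0,0,0,0],
  [0,0,0,0,0,0],
  [0,0,0,0,0,0],
])

```text
t: 9.3
eef_pos: [0.5929, 0.0524, 0.2551]
ee_rot: [-3.142, 0.001, 3.139]
force: [2.3, -4.1, 5.2]
width: 0.0359
```

Emit:
move_arm([
  [-0.5,0,0,0,0,0],
  [-0.5,0,0,0,0,0],
  [-0.5,0,0,0,0,0],
  [0,0,0,0,0,0],
  [0,0,0,0,0,0],
])

```text
t: 9.72
eef_pos: [0.5924, 0.0524, 0.2551]
ee_rot: [3.141, 0.004, 3.139]
force: [8.5, -5.6, 0.2]
width: 0.036
```

The left shaft's outer stop came at about 5.4 mm of float, so the left head is sound. Releasing and moving to the right knob.

Emit:
move_arm([
  [0,0,0,0,0,0],
  [0,0,0,0,0,0],
  [0,0,0,0,0,0],
  [0,0,0,0,0,0],
  [0,0,0,0,0,0],
], claw=0)

```text
t: 10.13
eef_pos: [0.5906, 0.0527, 0.2543]
ee_rot: [-3.142, -0.001, 3.139]
force: [-0.5, 0.3, -0.1]
width: 0.0638
```

Emit:
move_arm([
  [0,0,0,0,0,0],
  [0,0,5,0,0,0],
  [0,0,15,0,0,0],
  [0,0,15,0,0,0],
  [0,0,15,0,0,0],
])

```text
t: 10.55
eef_pos: [0.5908, 0.0525, 0.3054]
ee_rot: [-3.141, -0.0, 3.139]
force: [1.0, -0.3, 0.2]
width: 0.0871
```

Emit:
move_arm([
  [1,-10,5,0,0,0],
  [1,-20,0,0,0,0],
  [1,-35,0,0,0,0],
  [1,-35,0,0,0,0],
  [0,-35,0,0,0,0],
])

```text
t: 10.97
eef_pos: [0.5947, -0.0839, 0.3097]
ee_rot: [3.141, 0.0, 3.14]
force: [2.2, -0.2, -1.0]
width: 0.0879
```

```bash
python3 look.py w4 knob_left knob_right
```

```text
t 10.97 pos [ 0.5947 -0.0839  0.3097] rot [3.1415 0.0001 3.1396] cam [ 0.5184 -0.0838  0.2917]
knob_left [([513.7, 215.5], 0.94, [0.5906, 0.0531])]
knob_right [([273.3, 221.8], 0.8, [0.5952, -0.1165])]
```

Emit:
move_arm([
  [0,-17,0,0,0,0],
  [0,-16,0,0,0,0],
  [0,0,-15,0,0,0],
  [0,0,-20,0,0,0],
  [0,0,-20,0,0,0],
])

```text
t: 11.53
eef_pos: [0.595, -0.1153, 0.2546]
ee_rot: [3.141, 0.002, 3.138]
force: [0.5, 0.6, -0.5]
width: 0.0879
```

Emit:
move_arm([
  [0,0,0,0,0,0],
  [0,0,0,0,0,0],
  [0,0,0,0,0,0],
  [0,0,0,0,0,0],
  [0,0,0,0,0,0],
], claw=255)

```text
t: 11.95
eef_pos: [0.5954, -0.1153, 0.256]
ee_rot: [3.141, 0.002, 3.139]
force: [0.4, -0.2, -0.5]
width: 0.0594
```

Emit:
move_arm([
  [0,0,0,0,0,0],
  [0,0,0,0,0,0],
  [0,0,0,0,0,0],
  [0,0,0,0,0,0],
  [0,0,0,0,0,0],
])

```text
t: 12.37
eef_pos: [0.595, -0.117, 0.2551]
ee_rot: [-3.139, -0.0, 3.139]
force: [0.5, -10.6, 0.3]
width: 0.0356
```

Emit:
move_arm([
  [0.4,0,0,0,0,0],
  [0.4,0,0,0,0,0],
  [0.4,0,0,0,0,0],
  [0.3,0,0,0,0,0],
  [0,0,0,0,0,0],
])

```text
t: 12.78
eef_pos: [0.5959, -0.1171, 0.255]
ee_rot: [-3.139, -0.002, 3.138]
force: [-1.8, -9.3, 3.0]
width: 0.0355
```

Emit:
move_arm([
  [0.4,-0.6,0,0,0,0],
  [0.3,-0.6,0,0,0,0],
  [0.3,-0.6,0,0,0,0],
  [0,0,0,0,0,0],
  [0,0,0,0,0,0],
])

```text
t: 13.2
eef_pos: [0.5971, -0.1175, 0.255]
ee_rot: [-3.141, -0.001, 3.139]
force: [-3.9, -3.1, 5.7]
width: 0.0357
```

Emit:
move_arm([
  [0.3,0,0,0,0,0],
  [0.3,0,0,0,0,0],
  [0,0,0,0,0,0],
  [0,0,0,0,0,0],
  [0,0,0,0,0,0],
])

```text
t: 13.62
eef_pos: [0.5972, -0.1175, 0.255]
ee_rot: [-3.141, -0.002, 3.139]
force: [-6.1, -1.8, 6.3]
width: 0.0355
```

Emit:
move_arm([
  [0.3,0,0,0,0,0],
  [0.3,0,0,0,0,0],
  [0,0,0,0,0,0],
  [0,0,0,0,0,0],
  [0,0,0,0,0,0],
])

```text
t: 14.03
eef_pos: [0.5975, -0.1175, 0.255]
ee_rot: [-3.141, -0.003, 3.139]
force: [-7.9, -2.7, 8.8]
width: 0.0359
```

Emit:
move_arm([
  [-0.8,0,0,0,0,0],
  [-0.8,0,0,0,0,0],
  [-0.8,0,0,0,0,0],
  [-0.8,0,0,0,0,0],
  [-0.6,0,0,0,0,0],
])

```text
t: 14.45
eef_pos: [0.5956, -0.1175, 0.2551]
ee_rot: [-3.141, 0.002, 3.139]
force: [1.1, -4.5, 0.5]
width: 0.0355
```

Emit:
move_arm([
  [-0.5,0,0,0,0,0],
  [-0.5,0,0,0,0,0],
  [-0.5,0,0,0,0,0],
  [0,0,0,0,0,0],
  [0,0,0,0,0,0],
])

```text
t: 14.87
eef_pos: [0.5942, -0.1175, 0.2551]
ee_rot: [-3.141, 0.002, 3.139]
force: [1.2, -5.1, 1.9]
width: 0.0352
```

Emit:
move_arm([
  [-0.5,0,0,0,0,0],
  [-0.5,0,0,0,0,0],
  [-0.5,0,0,0,0,0],
  [-0.5,0,0,0,0,0],
  [0,0,0,0,0,0],
])

```text
t: 15.28
eef_pos: [0.5921, -0.1175, 0.2551]
ee_rot: [-3.141, 0.002, 3.139]
force: [0.9, -4.6, 1.3]
width: 0.0357
```

Emit:
move_arm([
  [-0.5,0,0,0,0,0],
  [-0.5,0,0,0,0,0],
  [-0.5,0,0,0,0,0],
  [0,0,0,0,0,0],
  [0,0,0,0,0,0],
])

```text
t: 15.7
eef_pos: [0.5906, -0.1175, 0.2551]
ee_rot: [-3.141, 0.002, 3.139]
force: [1.5, -5.2, 1.3]
width: 0.0358
```

Emit:
move_arm([
  [-0.5,0,0,0,0,0],
  [-0.5,0,0,0,0,0],
  [-0.5,0,0,0,0,0],
  [-0.5,0,0,0,0,0],
  [-0.5,0,0,0,0,0],
])

```text
t: 16.12
eef_pos: [0.5882, -0.1175, 0.2551]
ee_rot: [-3.141, 0.002, 3.139]
force: [2.2, -5.0, 0.1]
width: 0.0357
```

Emit:
move_arm([
  [-0.5,0,0,0,0,0],
  [-0.5,0,0,0,0,0],
  [-0.5,0,0,0,0,0],
  [-0.5,0,0,0,0,0],
  [0,0,0,0,0,0],
])

```text
t: 16.53
eef_pos: [0.5861, -0.1176, 0.2551]
ee_rot: [-3.141, 0.002, 3.139]
force: [1.2, -5.7, 1.8]
width: 0.0357
```

Emit:
move_arm([
  [-0.5,0,0,0,0,0],
  [-0.5,0,0,0,0,0],
  [-0.5,0,0,0,0,0],
  [0,0,0,0,0,0],
  [0,0,0,0,0,0],
])

```text
t: 16.95
eef_pos: [0.5846, -0.1175, 0.2551]
ee_rot: [-3.141, 0.002, 3.139]
force: [1.1, -5.6, 2.0]
width: 0.0357
```

Emit:
move_arm([
  [-0.5,0,0,0,0,0],
  [-0.5,0,0,0,0,0],
  [-0.5,0,0,0,0,0],
  [0,0,0,0,0,0],
  [0,0,0,0,0,0],
])

```text
t: 17.37
eef_pos: [0.5838, -0.1175, 0.2551]
ee_rot: [-3.141, 0.004, 3.139]
force: [4.8, -6.5, -1.0]
width: 0.0352
```

Emit:
move_arm([
  [-0.4,0,0,0,0,0],
  [-0.4,0,0,0,0,0],
  [0,0,0,0,0,0],
  [0,0,0,0,0,0],
  [0,0,0,0,0,0],
])

```text
t: 17.78
eef_pos: [0.5836, -0.1175, 0.2551]
ee_rot: [-3.141, 0.005, 3.139]
force: [7.4, -7.4, -3.7]
width: 0.0355
```

The right float is about 13.7 mm, so the right head is worn and its outer stop is reached with about 6 N net. I'll release, look at pin_right from straight above, then at the bush.

Emit:
move_arm([
  [0,0,0,0,0,0],
  [0,0,0,0,0,0],
  [0,0,0,0,0,0],
  [0,0,0,0,0,0],
  [0,0,0,0,0,0],
], claw=0)

```text
t: 18.2
eef_pos: [0.5814, -0.117, 0.2545]
ee_rot: [3.141, -0.0, 3.139]
force: [-0.0, -0.1, -0.4]
width: 0.0633
```

Emit:
move_arm([
  [0,0,0,0,0,0],
  [0,0,5,0,0,0],
  [0,0,20,0,0,0],
  [0,0,30,0,0,0],
  [0,0,25,0,0,0],
])

```text
t: 18.62
eef_pos: [0.5815, -0.1173, 0.3361]
ee_rot: [-3.141, -0.001, 3.139]
force: [1.2, 0.8, 1.3]
width: 0.087
```

Emit:
move_arm([
  [-10,0,0,0,0,0.1],
  [-10,0,0,0,0,0.1],
  [0,0,0,0,0,0],
  [0,0,0,0,0,0],
  [0,0,0,0,0,0],
])

```text
t: 19.03
eef_pos: [0.5613, -0.1173, 0.3341]
ee_rot: [-3.141, -0.001, -3.141]
force: [-0.5, -0.7, -0.2]
width: 0.0877
```

```bash
python3 look.py w5 knob_left knob_right pin_right
```

```text
t 19.03 pos [ 0.5613 -0.1173  0.3341] rot [-3.1415 -0.001  -3.1412] cam [ 0.485  -0.1173  0.3161]
knob_left [([529.4, 244.9], 0.67, [0.5909, 0.0542])]
knob_right []
pin_right [([320.4, 109.0], 0.63, [0.4847, -0.1162])]
```

Emit:
move_arm([
  [0,-30,0,0,0,0],
  [-5,-40,0,0,0,0],
  [-5,-40,0,0,0,0],
  [-5,-40,0,0,0,0],
  [0,-35,0,0,0,0],
])

```text
t: 19.65
eef_pos: [0.5458, -0.3043, 0.3344]
ee_rot: [3.141, -0.001, -3.141]
force: [0.7, 1.1, -0.4]
width: 0.0877
```

Emit:
move_arm([
  [0,-18,0,0,0,0],
  [0,0,0,0,0,0],
  [0,0,0,0,0,0],
  [0,0,0,0,0,0],
  [0,0,0,0,0,0],
])

```text
t: 20.07
eef_pos: [0.5467, -0.3195, 0.3345]
ee_rot: [3.141, -0.0, -3.14]
force: [0.7, -0.1, -0.1]
width: 0.0874
```

```bash
python3 look.py w6 bush pin_right; python3 -c "
import cv2,numpy as np
cv2.imwrite('pics/w56.png',np.vstack([cv2.imread('pics/w%d.png'%i)[:300] for i in (5,6)]))"
```

```text
t 20.07 pos [ 0.5467 -0.3195  0.3345] rot [ 3.1414 -0.0003 -3.1404] cam [ 0.4704 -0.3196  0.3165]
bush [([359.6, 182.7], 0.9, [0.5478, -0.275]), ([314.1, 107.6], 0.89, [0.4689, -0.3248]), ([229.4, 94.0], 0.69, [0.4559, -0.4103]), ([313.9, 25.5], 0.62, [0.3941, -0.3247]), ([406.7, 16.6], 0.57, [0.3865, -0.2371]), ([202.3, 237.8], 0.34, [0.614, -0.4549])]
pin_right [([530.9, 126.7], 0.77, [0.4864, -0.1146])]
```

View pics/w56.png

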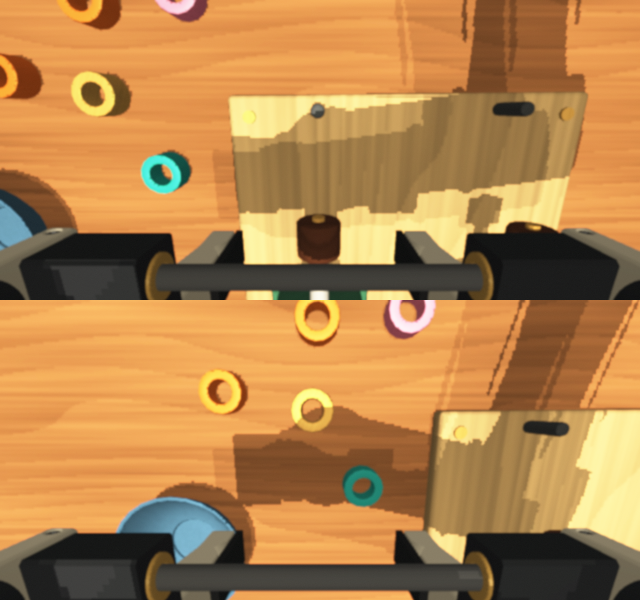

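The upper picture shows pin_right at (318,109) almost end-on. The lower one shows the yellow bush at (312,410−300=110). I'll check the colours of the ring candidates up close before choosing, and refine the pin and bush centres.

```bash
python3 - <<'E'
from h import *
import pickle
np.set_printoptions(precision=4,suppress=True)
KT,_=pickle.load(open('w6.pkl','rb'))
im=cv2.imread('pics/w6.png')
for n,(x,y) in {'yellow':(312,110),'oA':(221,91),'oB':(317,19),'teal':(362,186),'pink':(409,12)}.items():
    p=im[max(0,y-24):y+24,x-24:x+24]; h=cv2.cvtColor(p,cv2.COLOR_BGR2HSV)
    yy,xx=np.mgrid[0:p.shape[0],0:p.shape[1]]; r=np.hypot(yy-(y-max(0,y-24)),xx-24); m=(r>12)&(r<18)
    print(n,np.median(p[m],0)[::-1],np.median(h[m],0))
for m in arm.masks_of('bush','wrist'):
    if np.hypot(*(np.array(m['xy'])-[313,108]))<20:
        ys,xs=np.nonzero(m['pixels']); 
        c,r=cv2.minEnclosingCircle(np.stack([xs,ys],1).astype(np.float32)); print('mask',m['xy'],c,r,onz(KT,c,.026),onz(KT,c,.013))
a=pickle.load(open('w5.pkl','rb')); 
# pin: top centre by dark-blob in w5
g=cv2.imread('pics/w5.png'); print('pin nadir',onz(a[0],(317.5,110),.065),onz(a[0],(317.5,110),.022))
prs=[pickle.load(open(f'w{i}.pkl','rb')) for i in (1,2,3,5,6)]
print('pin tri',tri([ray(k,d['pin_right'][0][0]) for k,d in prs]))
cv2.imwrite('pics/c.png',np.hstack([cv2.resize(im[:210,190:440],None,fx=2,fy=2,interpolation=3)[:400],cv2.resize(g[80:140,280:355],(300,240),interpolation=3).repeat(1,0)[:400] if 0 else np.pad(cv2.resize(g[80:140,280:355],(300,240),interpolation=3),((0,160),(0,0),(0,0)))]))
E
```

```text
yellow [245.  232.  104.5] [ 27.  146.5 245. ]
oA [254. 226.  85.] [ 25. 170. 254.]
oB [254. 222.  84.] [ 24. 171. 254.]
teal [ 34. 133. 114.] [ 84. 190. 133.]
pink [254. 233. 241.] [169.  21. 254.]
mask [317.9, 100.8] (311.5, 110.0) 22.14168930053711 [ 0.4712 -0.3268  0.026 ] [ 0.4713 -0.3271  0.013 ]
pin nadir [ 0.4855 -0.1187  0.065 ] [ 0.4856 -0.119   0.022 ]
pin tri (array([ 0.4867, -0.1166,  0.0256]), [np.float64(1.3), np.float64(1.4), np.float64(2.1), np.float64(2.0), np.float64(0.6)])
```

View pics/c.png

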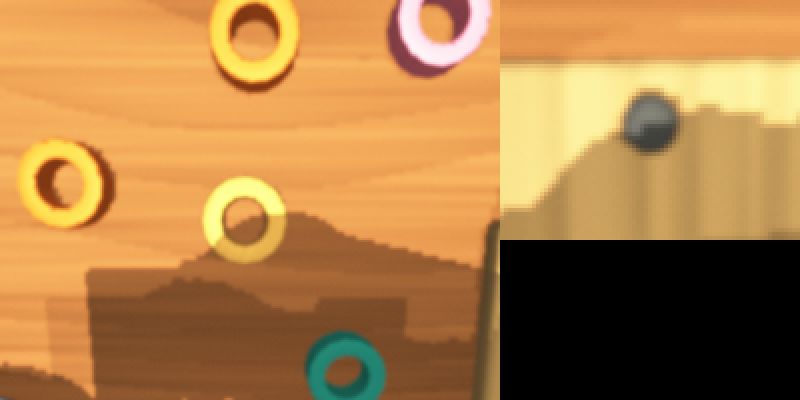

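The dark bore walls and shaded sides show the two orange rings are copper or orange. The paler yellow ring at (312,110) is the brass one. Bush is at (0.471,-0.327) and the pin at (0.4856,-0.1187), both seen close to straight down. Grasping the bush with the jaws partly open, to stay clear of the orange ring.

Emit:
move_arm([
  [-19,-2,0,0,0,0],
  [-19,-2,-10,0,0,0],
  [-19,-2,-20,0,0,0],
  [-19,-1.5,-25,0,0,0],
  [0,0,-30,0,0,0],
], claw=70, squeeze=15)

```text
t: 20.68
eef_pos: [0.4681, -0.3274, 0.2506]
ee_rot: [-3.141, 0.002, -3.141]
force: [0.2, 0.7, -0.5]
width: 0.0649
```

Emit:
move_arm([
  [0,0,-30,0,0,0],
  [0,0,-20,0,0,0],
  [0,0,0,0,0,0],
  [0,0,0,0,0,0],
  [0,0,0,0,0,0],
])

```text
t: 21.1
eef_pos: [0.4714, -0.3278, 0.201]
ee_rot: [-3.141, 0.001, -3.14]
force: [-0.6, 0.5, 0.6]
width: 0.0635
```

Emit:
move_arm([
  [0,0,-10,0,0,0],
  [0,0,-8,0,0,0],
  [0,0,0,0,0,0],
  [0,0,0,0,0,0],
  [0,0,0,0,0,0],
])

```text
t: 21.52
eef_pos: [0.4706, -0.3278, 0.1819]
ee_rot: [-3.141, 0.0, -3.141]
force: [-0.0, -0.5, -0.7]
width: 0.0635
```

Emit:
move_arm([
  [0,0,0,0,0,0],
  [0,0,0,0,0,0],
  [0,0,0,0,0,0],
  [0,0,0,0,0,0],
  [0,0,0,0,0,0],
], claw=255)

```text
t: 21.93
eef_pos: [0.4706, -0.3278, 0.1818]
ee_rot: [-3.142, 0.0, -3.141]
force: [-0.1, 1.2, 1.2]
width: 0.04
```

Emit:
move_arm([
  [0,0,0,0,0,0],
  [0,0,0,0,0,0],
  [0,0,0,0,0,0],
  [0,0,3,0,0,0],
  [0,0,8,0,0,0],
])

```text
t: 22.35
eef_pos: [0.47, -0.3276, 0.1919]
ee_rot: [3.141, -0.002, -3.141]
force: [-0.7, 0.6, -1.0]
width: 0.0398
```

Emit:
move_arm([
  [0,0,25,0,0,0],
  [0,0,30,0,0,0],
  [0,0,24,0,0,0],
  [0,0,0,0,0,0],
  [0,0,0,0,0,0],
])

```text
t: 22.77
eef_pos: [0.4708, -0.3279, 0.2737]
ee_rot: [-3.141, 0.004, -3.141]
force: [-0.6, -0.3, -1.3]
width: 0.0397
```

```bash
python3 look.py w7 bush pin_right; python3 - <<'E'
from h import *
im=[arm.grab_frame('scene'),cv2.imread('pics/w7.png')[:,:,::-1]]
save(np.hstack([cv2.resize(im[0][200:320,140:340],(500,300),interpolation=3),im[1][150:300,170:470][:, :300].repeat(2,0)]),'d.png')
E
```

```text
t 22.77 pos [ 0.4708 -0.3279  0.2737] rot [-3.1405  0.0037 -3.1412] cam [ 0.3947 -0.328   0.2555]
bush [([426.6, 96.3], 0.96, [0.3856, -0.2406]), ([325.5, 107.5], 0.83, [0.3944, -0.323]), ([223.9, 178.2], 0.8, [0.4543, -0.4124]), ([320.7, 241.2], 0.65, [0.515, -0.3267])]
pin_right [([571.8, 222.0], 0.85, [0.4866, -0.1155])]
```

View pics/d.png

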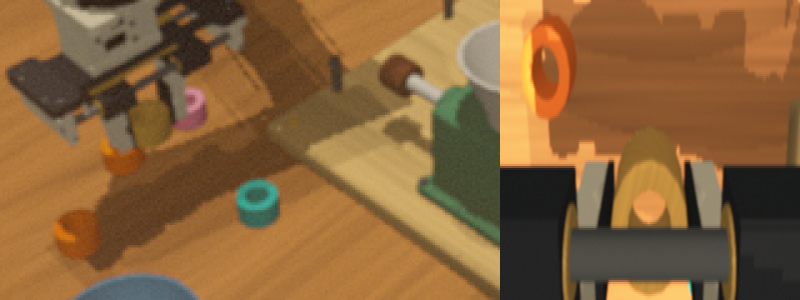

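The held bush shows a brass tone and sits upright between the pads. Carrying it over pin_right.

Emit:
move_arm([
  [3,20,0,0,0,0],
  [3,38,0,0,0,0],
  [3,40,0,0,0,0],
  [3,40,0,0,0,0],
  [3,40,0,0,0,0],
])

```text
t: 23.38
eef_pos: [0.485, -0.1483, 0.2706]
ee_rot: [-3.141, -0.002, 3.141]
force: [0.7, 0.0, -1.7]
width: 0.0398
```

Emit:
move_arm([
  [0,20,0,0,0,0],
  [0,10,0,0,0,0],
  [0,0,0,0,0,0],
  [0,0,0,0,0,0],
  [0,0,0,0,0,0],
])

```text
t: 23.8
eef_pos: [0.4854, -0.1205, 0.2712]
ee_rot: [-3.141, -0.001, 3.142]
force: [-0.4, -0.1, -1.8]
width: 0.0398
```

```bash
python3 - <<'E'
from h import *
st=arm.get_state(); print(st['eef_pos'],st['width'],st['force'])
B=np.array(st['eef_pos']); out=[]
for cam,(w,h) in {'scene':(60,40),'top':(45,30)}.items():
    im=arm.grab_frame(cam).copy(); KT=Tw(cam)
    u=proj(KT,[B[0],B[1],.08]).astype(int)
    c=cv2.resize(im[u[1]-h:u[1]+h+20,u[0]-w:u[0]+w],None,fx=390/(2*w),fy=390/(2*w),interpolation=3); out.append(c)
    print(cam,u,'bushbot',proj(KT,[B[0],B[1],B[2]-.1818]),'pin top est',proj(KT,[.4856,-.119,.065]),'foot',proj(KT,[.4856,-.119,.022]),[x['xy'] for x in arm.spot_point('pin_right',cam)][:1],[x['xy'] for x in arm.spot_point('bush',cam)][:6])
hh=min(o.shape[0] for o in out); w=arm.grab_frame('wrist')
save(np.vstack([np.hstack([o[:hh] for o in out]),cv2.resize(w[150:300,170:470],(780,260))[:600-hh]]) ,'e.png')
E
```

```text
[ 0.48543713 -0.12050971  0.27121495] 0.039757437996445946 [-0.38638199 -0.12042916 -1.75141948]
scene [272 217] bushbot [272.72904414 214.98003441] pin top est [273.89202695 222.26562305] foot [275.03908684 235.08747236] [[274.6, 233.1]] [[192.7, 263.4], [171.6, 292.0], [245.4, 285.5], [214.0, 249.5], [270.0, 214.4]]
top [352 222] bushbot [353.11933744 221.95138526] pin top est [352.0300387 222.4833304] foot [351.0027238  223.44133099] [] [[388.7, 253.4], [438.7, 232.9], [410.1, 249.0], [395.8, 203.5]]
```

View pics/e.png

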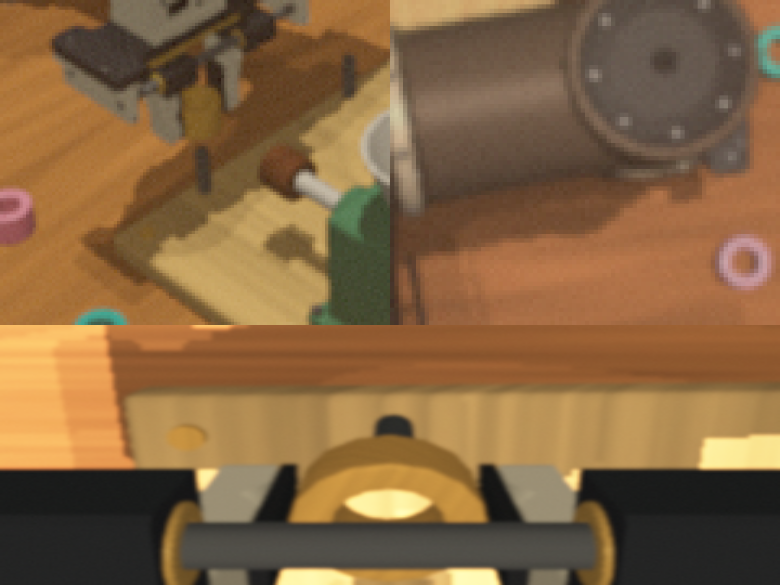

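Pin and bush line up within about 1–2 mm: the wrist view has the pin at column ≈321 and the bush at ≈319, and in the scene view they share a column. Nudging y by 1 mm and lowering.

Emit:
move_arm([
  [0,1,-5,0,0,0],
  [0,0,-8,0,0,0],
  [0,0,-6,0,0,0],
  [0,0,-6,0,0,0],
  [0,0,-5,0,0,0],
])

```text
t: 24.57
eef_pos: [0.4853, -0.1187, 0.2406]
ee_rot: [-3.142, -0.001, -3.141]
force: [0.1, 0.2, -1.8]
width: 0.0397
```

Emit:
move_arm([
  [0,0,-3,0,0,0],
  [0,0,-3,0,0,0],
  [0,0,-3,0,0,0],
  [0,0,0,0,0,0],
  [0,0,0,0,0,0],
])

```text
t: 24.98
eef_pos: [0.4855, -0.1188, 0.2326]
ee_rot: [-3.142, -0.0, -3.141]
force: [-0.0, -0.2, -0.8]
width: 0.04
```

The bush is 14 mm down over the pin with no contact force. Continuing down.

Emit:
move_arm([
  [0,0,-6,0,0,0],
  [0,0,-6,0,0,0],
  [0,0,-6,0,0,0],
  [0,0,-4,0,0,0],
  [0,0,-2,0,0,0],
])

```text
t: 25.4
eef_pos: [0.4852, -0.1188, 0.2077]
ee_rot: [-3.141, -0.001, -3.141]
force: [0.2, -1.0, -0.8]
width: 0.0401
```

Emit:
move_arm([
  [0,0,-1,0,0,0],
  [0,0,-1,0,0,0],
  [0,0,-1,0,0,0],
  [0,0,-1,0,0,0],
  [0,0,0,0,0,0],
])

```text
t: 25.82
eef_pos: [0.4855, -0.1188, 0.2046]
ee_rot: [3.142, 0.0, -3.141]
force: [0.5, -0.2, -0.8]
width: 0.0398
```

Emit:
move_arm([
  [0,0,-0.5,0,0,0],
  [0,0,-0.5,0,0,0],
  [0,0,0,0,0,0],
  [0,0,0,0,0,0],
  [0,0,0,0,0,0],
])

```text
t: 26.23
eef_pos: [0.4856, -0.1188, 0.2038]
ee_rot: [3.142, 0.0, -3.141]
force: [-0.3, -0.4, 1.3]
width: 0.0396
```

It touches the board. Releasing and retreating straight up.

Emit:
move_arm([
  [0,0,0,0,0,0],
  [0,0,0,0,0,0],
  [0,0,0,0,0,0],
  [0,0,0,0,0,0],
  [0,0,0,0,0,0],
], claw=80)

```text
t: 26.65
eef_pos: [0.4855, -0.1188, 0.2037]
ee_rot: [-3.142, 0.0, -3.141]
force: [-0.4, -0.0, 0.1]
width: 0.0597
```

Emit:
move_arm([
  [0,0,0,0,0,0],
  [0,0,5,0,0,0],
  [0,0,15,0,0,0],
  [0,0,25,0,0,0],
  [0,0,30,0,0,0],
])

```text
t: 27.07
eef_pos: [0.4848, -0.1188, 0.2785]
ee_rot: [-3.141, -0.004, -3.141]
force: [1.7, 0.3, -1.2]
width: 0.0602
```

Emit:
move_arm([
  [0,-10,25,0,0,0],
  [15,-5,25,0,0,0],
  [20,0,0,0,0,0],
  [20,0,0,0,0,0],
  [15,0,0,0,0,0],
])

```text
t: 27.48
eef_pos: [0.5567, -0.1339, 0.33]
ee_rot: [3.141, 0.002, -3.141]
force: [-0.6, 0.5, -0.0]
width: 0.0604
```

Emit:
move_arm([
  [0,0,0,0,0,0],
  [0,0,0,0,0,0],
  [0,0,0,0,0,0],
  [0,0,0,0,0,0],
  [0,0,0,0,0,0],
])

```text
t: 27.9
eef_pos: [0.5549, -0.1338, 0.3289]
ee_rot: [3.142, 0.0, -3.141]
force: [-0.5, -0.4, -0.4]
width: 0.0602
```

```bash
python3 look.py w8 bush pin_right knob_left knob_right; python3 - <<'E'
from h import *
s=arm.grab_frame('scene')
for t in ['jar','torch','bowl']: print(t,[np.round(x['xy'],1).tolist() for x in arm.spot_point(t,'scene')][:1])
w=cv2.imread('pics/w8.png')[:,:,::-1]
save(np.vstack([cv2.resize(s[140:380,130:450],(640,480))[:300+60],w[20:260]]),'f.png')
E
```

```text
t 27.9 pos [ 0.5549 -0.1338  0.3289] rot [ 3.1415  0.     -3.1412] cam [ 0.4787 -0.1338  0.3109]
bush [([201.2, 3.8], 0.85, [0.3861, -0.2423]), ([186.1, 175.1], 0.76, [0.5467, -0.2763]), ([112.9, 14.7], 0.75, [0.395, -0.3251]), ([338.1, 114.6], 0.66, [0.4841, -0.1147])]
pin_right [([550.9, 254.5], 0.41, [0.6287, 0.1158])]
knob_left [([551.4, 253.0], 0.66, [0.5895, 0.0528]), ([517.6, 113.0], 0.23, [0.4812, 0.0051])]
knob_right [([339.9, 247.0], 0.87, [0.5844, -0.1172])]
jar [[383.6, 172.8]]
torch [[427.6, 177.7]]
bowl [[191.9, 349.9]]
```

View pics/f.png

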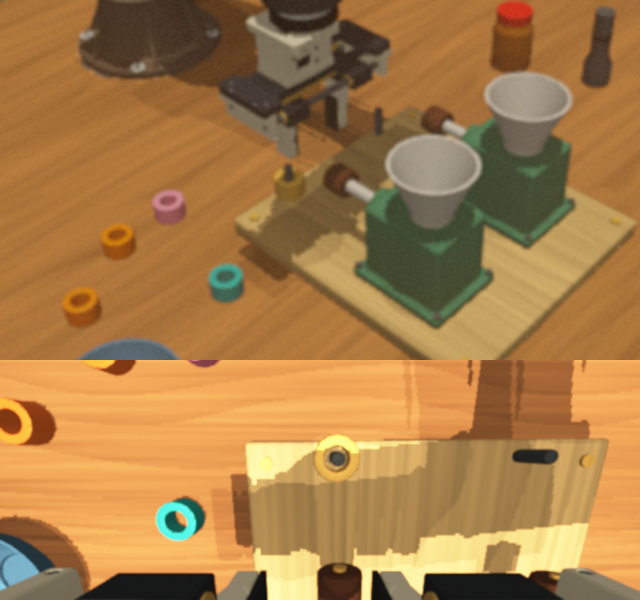

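The bush sits flat over pin_right at (337,458), with the pin central in its hole. Both knobs are drawn out, and the jar, torch and bowl are within about 2 px of where they started. Handing in.

```bash
python3 -c "
from station import arm
print(arm.job_done())"
```

```text
the job is handed in; nothing more can be done
None
```

The right head is the worn one, and the brass bush now sits flat over its pin. I handed the job in at about 28 s of the 72 s allowed; no verdict is reported.

- **Left shaft:** I pushed it onto its inner stop at about 9 N, then pulled it to its outer stop at about 8.5 N. The float was about 5.4 mm, so this head is sound.
- **Right shaft:** I pushed it in at about 8 N and pulled it out at about 7.4 N. The float was about 13.7 mm, so this head is worn.
- **Bush:** I took the brass one from among the orange, pink and teal look-alikes. I lowered it over the right pin until it touched the board, let go and backed the arm away.

**Last checks:**
- **Bush seating:** the bush looks flat and central on the pin.
- **Shafts:** both knobs are still drawn out, with x at about 0.590 (left) and 0.584 (right).
- **Bystanders:** the jar, torch and bowl are within about 2 pixels of where they started.
- **Arm:** it is clear of everything, with wrist force near zero.

**Disagreements:**
- **First network hits:** the first left-knob and bush hits in the two fixed cameras were wrong, so I measured again with the wrist camera.
- **Last network hit for the right pin:** it was also wrong, because the bush covers the pin's foot. I judged that fit from the picture instead.
- **Right knob grip:** my first grip was about 2 mm off sideways, about 10 N of side load, and I corrected it before pushing onto the stop.

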